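# Fit the cover of the pressure filter over its studs

### The arm

A 6-joint arm with a two-finger parallel gripper is mounted at the origin on a cart in front of the work surface, level with it; the furniture and walls round the work are solid. World frame = base frame: x ahead of the robot, y to its left, z up, the work surface at z = 0. Lengths are in m, angles in rad, forces in N, time in s.
With the tool pointing down it reaches from about 0.35 to 0.875 m from the base axis. Payload 15.5 kg.
Tool frame: the origin (TCP) lies midway between the tips of the shut fingers; the grasp point (between the pads) lies r.tcp_to_grasp behind it (r.tcp_to_grasp is the distance from the TCP to the grasp point, in m); z points along the fingers, y is the line along which they close (so a half turn about z gives the same grasp; the last joint's range is limited). The gripper opens to 85 mm and grips with 20 to 120 N. Pads are 22 mm wide; open, the fingers measure 114 mm over their backs; the gripper's body (76 mm by 85 mm) begins 54 mm behind the grasp point. The pads swing forward as they close: fully open they stand 13 mm farther back than shut.
Start: joints at [-1.325, 0.494, 1.345, -0, 1.302, -0.096], TCP at [0.209, -0.589, 0.231] pointing down, gripper open.
Joint ranges: [-2.91, 2.91], [-0.82, 2.16], [0.22, 2.67], [-1.22, 4.37], [0.12, 2.79], [-3.08, 3.08]. Speed limits (rad/s): [1.89, 1.89, 2.57, 3.01, 3.01, 3.01].

### API

Orientations are given as a unit quaternion [w, x, y, z].
In Python, from bench import monitor, vision, r gives the robot as it stands. The module is installed in compiled form; this text tells all that it offers.
- The arm moves only by the tool drive_tool, never from a script. Its argument "plan" is one flat list of numbers, 5 for each row, row after row: the finger opening in cm, from 0 to 8.54, then the shift along the tool's x, y, z in cm, then the turn about the tool's z in rad. In form: [jaw, dx, dy, dz, twist, jaw, dx, dy, dz, twist, ...]. A call has 1 to 12 rows; each row is the pose to reach, as a shift and turn from the pose commanded when the call began, along the tool's axes at that moment; what a row does not reach only later rows make up. A row lasts 1/10 s, in which the tool goes at most 50 mm and 8.59 degrees, less where a joint would pass 70% of its speed; a pose out of reach is approached as far as the arm can. A call with a gripper value outside its range is refused whole. The fingers move at their own pace and stop on an object; "grip_force" is the grip in N (left out, the last holds). Time passes only in rows, so rows that repeat a pose let the fingers close. It gives the time, the measured TCP pose, the force, the opening and the grip force at its end, in the units of the state.
- monitor.sense(): the state, without advancing time (a new reading comes with each control period).
- vision.read_camera(name): name is "scene" or "side" or "wrist"; returns a dict with "pixels" (384x512x3 uint8, red, green, blue), "camera_matrix" (3x3 intrinsics, pixels), "T" (4x4, takes a point from camera to world coordinates). Camera axes: x right, y up, looking along -z (the intrinsics and any distortion apply to the point x, -y, -z); pixel columns grow to the right and rows downward; lengths in m; the calibration is good to about 2 mm. A picture is of the moment at which its call begins. There is no depth.
- r.finish_job(): hands the job in; it is judged then, once.
The state is a dict: "time_s": time; "joints": joint angles; "joint_velocities": joint speeds; "tau": joint torques, N m; "eef_pos": TCP position; "tcp_rot": TCP orientation; "wrist_force": force on the tool from outside, world axes, zero at the start; "torque": the same for the moment, N m; "grip_width": finger opening in m; "grip_force": force on a finger pad.
Only numpy, scipy, OpenCV 4.12 (cv2) and the standard library are available. Lean on these libraries where they do the work, as an engineer would, in place of code of your own. Each camera call takes 0.05 s, during which the arm holds its last target. There are 200 camera calls.

### The job

The cover of the pressure filter is lying loose on the tips of the vessel's three unevenly spaced studs, and a bottle is standing in the way of its handle. First stand that bottle upright on the worktop well clear of the filter and out of its handle's reach, leaving the other bottles where they are. Then turn the cover, without lifting it out of the vessel, until it drops over all three studs with its handle above the outlet nozzle, and press it down fully home on the flange; do not tip any bottle over or push aside the other things around.

Things in the scene. Friction and masses are not known exactly. Their poses are not given: they have to be found in the camera images.
- vessel: the fixed filter vessel, a steel pot on rubber feet; origin on the worktop on its upright axis, z up. Its flange is 140 mm across with its upper face 60 mm above the worktop. Its +x points along the outlet nozzle, a hose barb 27 mm above the worktop that reaches 78 mm from the axis
- flange (a point): centre of the flange's upper face, where the mouth of the 72 mm wide bore is. A black rubber sealing ring, 77 to 89 mm across, stands 6 mm proud of this face; it is stiff and stays where it is pressed to: the cover's weight does not push it in, a firm slow press of 10 to 15 N on the cover does
- stud (a point): centre of the tip of the rear one of the vessel's three upright studs (the one nearly opposite the nozzle). The studs are 9 mm thick with tapered tips and rise 20 mm above the flange, on a radius of 57 mm at +50, +170 (this one) and -50 degrees from the vessel's +x
- cover: the loose metal cover, 0.5 to 0.7 kg: a round plate 140 mm across, 8 mm thick; origin at the centre of the plate's underside, z up, +x along its handle. At the start the underside lies on the stud tips, turned 40 to 70 degrees anticlockwise (from above) from where it fits: turn it clockwise. On the studs it drops to 6 mm above the flange; pressed home it lies on the flange
- hole (a point): centre, on the underside, of the hole that belongs on the rear stud. The three through holes are 12.5 mm wide on a radius of 57 mm at +50, +170 (this one) and -50 degrees from the cover's +x, so the cover fits only with its +x the same way as the vessel's
- plug (a point): centre of the lower end of the cover's plug, 70 mm wide, which reaches 34 mm below the plate into the bore and keeps the cover centred within about 1 mm while it is turned
- handle (a point): the middle of the cover's black bar handle, 100 mm from the cover's axis. The handle is level, 4 mm above the plate's underside, 13 mm thick, and sticks out from the plate's rim to 122 mm from the axis. Pushed sideways here by a fingertip with 2 to 5 N it turns the cover
- boss (a point): centre of the flat top of the knurled steel boss (36 mm across) in the middle of the cover, 32 mm above the plate's underside: the place to press on
- amber_bottle_mid (a point): brown bottle with black screw cap, 60 mm across, 150 mm tall, 0.34 kg: centre, half-way up. Cap 39 mm across, from 109 to 147 mm above its foot
- bottle_s2_mid (a point): small frosted bottle with white screw cap, 46 mm across, 128 mm tall, 0.11 kg: centre, half-way up. Cap 31 mm across, from 90 to 125 mm above its foot
- jar_white_mid (a point): tall frosted bottle with white screw cap, 59 mm across, 185 mm tall, 0.26 kg: centre, half-way up. Cap 36 mm across, from 145 to 182 mm above its foot. One of these three bottles stands in the handle's path, 110 to 125 mm from the vessel's axis; the others stand elsewhere
- filter_box_mid (a point): bystander: round flat white and blue box, 72 mm across, 28 mm high, centre
- timer_mid (a point): bystander: small timer, 50 x 60 x 16 mm, centre
- squeeze_bottle_mid (a point): bystander: wash bottle with red top, 67 mm across, 170 mm tall, centre
- beaker_glass_mid (a point): bystander: glass beaker, 59 mm across, 68 mm tall, centre
- conical_flask_mid (a point): bystander: conical flask, 65 mm across, 112 mm tall, centre
- buffer_4_mid (a point): bystander: small bottle with pink cap, 42 mm across, 98 mm tall, centre
There are look-alikes about, which are no part of the job. Leave any blue or turquoise look-alike of the part that bears jar_white_mid alone.

How it is judged:
By the outcome, as a careful person would: the job done as asked, in the order asked, and still so for the second after the job is handed in, with the robot touching nothing.
It also fails if it takes over 51 s, if anything falls off the work surface, if the arm or the gripper's body presses on something with over 40 N, if the wrist force passes 120 N, or if a joint passes its speed limit or range.

## Working session

There is one attempt and no reset: what is moved stays moved. The work goes in short steps, Python scripts to look and compute and a tool call to move; the robot and the scene stay as the last step left them, time stands still between calls to the robot, and variables do not carry over. Pictures are saved under pics/ and viewed, at most 10 in all, crops included, and the job is handed in when it is done.

Besides the shell and the picture viewer there is one more tool, called after "Request:" as name(argument=value, ...) on one line, values as JSON. drive_tool: Moves the arm, as the interface text tells. Its arguments: {"type":"object","properties":{"plan":{"type":"array","items":{"type":"number"}},"grip_force":{"type":"number"}},"required":["plan"]}

```bash
mkdir -p pics; cat > h.py <<'E'
import numpy as np, cv2, pickle
from bench import monitor, vision, r
def grab(n,tag):
    c=vision.read_camera(n); pickle.dump(c,open(f'pics/{tag}.pkl','wb'))
    cv2.imwrite(f'pics/{tag}.png',cv2.resize(c['pixels'][:,:,::-1],(768,576),interpolation=cv2.INTER_CUBIC)); return c
def ray(c,u,v):  # native px
    K=np.array(c['camera_matrix']);T=np.array(c['T'])
    d=np.linalg.inv(K)@[u,v,1]; d=T[:3,:3]@[d[0],-d[1],-d[2]]
    return T[:3,3],d
def atz(c,u,v,z):
    o,d=ray(c,u,v); return o+d*(z-o[2])/d[2]
def proj(c,p):
    K=np.array(c['camera_matrix']);T=np.array(c['T'])
    q=T[:3,:3].T@(np.array(p)-T[:3,3]); q=K@[q[0],-q[1],-q[2]]; return q[:2]/q[2]
E
python3 - <<'E'
from h import *
for n in('scene','side','wrist'):
    c=grab(n,n+'0'); print(n,c.keys(),np.round(c['T'],3).tolist(),np.round(c['camera_matrix'],1).tolist())
print(monitor.sense(),r.tcp_to_grasp)
E
```

```text
scene dict_keys(['pixels', 'camera_matrix', 'T']) [[-0.704, 0.479, -0.524, -0.217], [-0.71, -0.493, 0.503, 0.416], [-0.017, 0.726, 0.687, 1.023], [0.0, 0.0, 0.0, 1.0]] [[442.4, 0.0, 250.5], [0.0, 442.4, 196.9], [0.0, 0.0, 1.0]]
side dict_keys(['pixels', 'camera_matrix', 'T']) [[0.984, 0.05, -0.17, 0.32], [-0.175, 0.397, -0.901, -1.229], [0.023, 0.916, 0.4, 0.508], [0.0, 0.0, 0.0, 1.0]] [[365.8, 0.0, 257.5], [0.0, 365.8, 192.4], [0.0, 0.0, 1.0]]
wrist dict_keys(['pixels', 'camera_matrix', 'T']) [[0.334, 0.892, 0.305, 0.287], [-0.942, 0.317, 0.107, -0.56], [-0.001, -0.323, 0.946, 0.373], [0.0, 0.0, 0.0, 1.0]] [[277.1, 0.0, 258.5], [0.0, 277.1, 190.2], [0.0, 0.0, 1.0]]
{'time_s': 0.15, 'joints': array([-1.32550580e+00,  4.94038846e-01,  1.34596168e+00, -5.65956679e-06,
        1.30248162e+00, -9.55285860e-02]), 'joint_velocities': array([ 2.42820662e-05, -2.55065146e-03, -1.35043054e-03, -6.46736608e-04,
        8.67924900e-04, -2.91767900e-04]), 'tau': array([ 3.72379363e-03, -8.82540321e+01, -3.84064579e+01, -1.07898047e-04,
        7.08725842e-03, -2.23554730e-05]), 'eef_pos': array([ 0.2088337 , -0.58880559,  0.23084742]), 'tcp_rot': array([-4.43293847e-04,  9.85515169e-01,  1.69586713e-01, -3.59923192e-05]), 'wrist_force': array([-0.62381088, -0.76020341,  0.30439077]), 'torque': array([ 0.05326201, -0.05930085,  0.00911023]), 'grip_force': 0.0, 'grip_width': 0.0853008975055042} 0.0187
```

View pics/scene0.png

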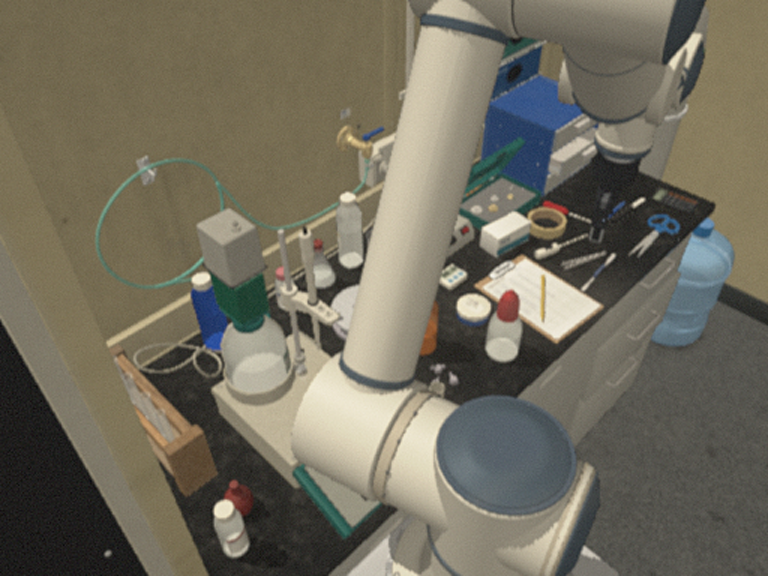

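View pics/side0.png

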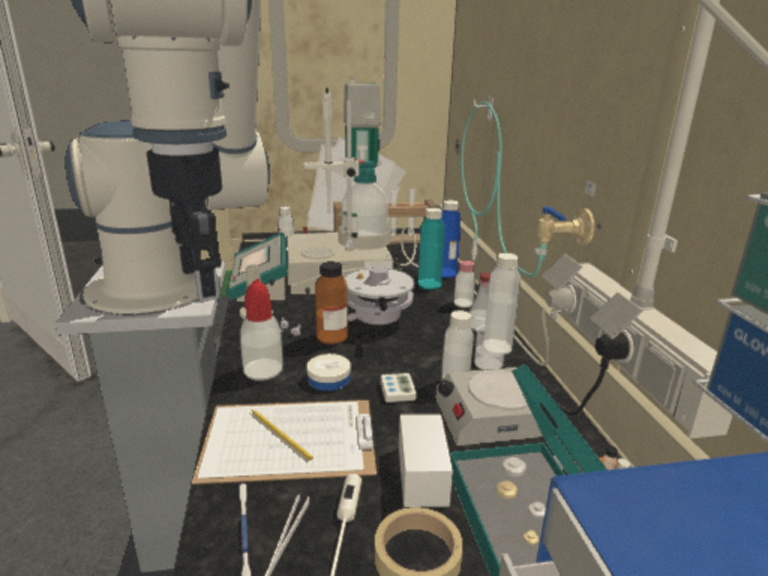

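The side view shows the amber bottle (cap 331,268; foot ~333,338) in front of the filter, with the cover at (375,285) and boss at ~(377,267). The arm hides the filter in the scene view.

```bash
python3 - <<'E'
from h import *
c=pickle.load(open('pics/side0.pkl','rb'))
im=c['pixels'][155:265,150:360,::-1]
cv2.imwrite('pics/crop1.png',cv2.resize(im,None,fx=3.8,fy=3.8,interpolation=cv2.INTER_CUBIC))
def s(n,u,v,z): print(n,np.round(atz(c,u/1.5,v/1.5,z),3))
s('amber cap',331,268,.148);s('amber mid',332,305,.075);s('plate',375,285,.088);s('boss',377,266,.112)
s('small',459,317,.126);s('tall',507,258,.183);s('squeeze',261,340,.05);s('box',329,366,.028);s('timer',397,386,.016);s('teal',432,212,.183)
s('buffer?',466,265,.095); s('conical?',485,278,.11)
E
```

```text
amber cap [ 0.39  -0.315  0.148]
amber mid [ 0.391 -0.315  0.075]
plate [ 0.479 -0.263  0.088]
boss [ 0.489 -0.223  0.112]
small [ 0.576 -0.492  0.126]
tall [ 0.687 -0.393  0.183]
squeeze [ 0.264 -0.386  0.05 ]
box [ 0.374 -0.449  0.028]
timer [ 0.477 -0.505  0.016]
teal [ 0.631 -0.095  0.183]
buffer? [ 0.684 -0.197  0.095]
conical? [ 0.686 -0.306  0.11 ]
```

View pics/crop1.png

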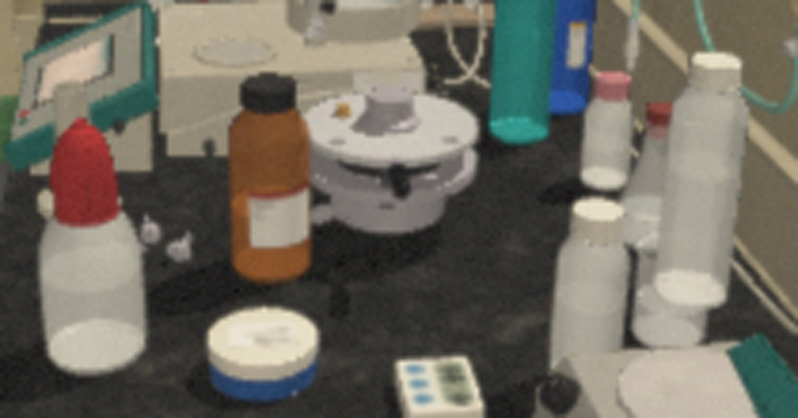

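Request:
drive_tool(plan=[8.5,2.5,-2,-1,0,8.5,6,-4.5,-3,0,8.5,9.5,-7,-5,0,8.5,13,-9.8,-6,0,8.5,16.5,-12.4,-6,0,8.5,20,-15,-6,0,8.5,23.5,-17.7,-6,0,8.5,26,-19.7,-6,0,8.5,26,-19.7,-6,0,8.5,26,-19.7,-6,0,8.5,26,-19.7,-6,0])

```text
time_s: 1.25
eef_pos: [0.3878, -0.3171, 0.2912]
tcp_rot: [0.0, 0.986, 0.169, -0.0]
wrist_force: [-0.6, -0.0, -0.1]
grip_width: 0.0849
grip_force: 0.0
```

```bash
python3 - <<'E'
from h import *
c=grab('wrist','w1'); grab('scene','s1')
s=monitor.sense(); print(s['eef_pos'],s['tcp_rot'],s['joints'],s['time_s'],np.round(c['T'],3).tolist())
E
```

```text
[ 0.38762788 -0.31735188  0.29120253] [ 2.78136609e-05  9.85631682e-01  1.68908790e-01 -8.51644533e-05] [-8.05177646e-01  2.58825757e-01  1.55523164e+00 -1.77414259e-04
  1.32758482e+00  4.26216515e-01] 1.35 [[0.334, 0.892, 0.305, 0.466], [-0.943, 0.316, 0.108, -0.289], [-0.0, -0.323, 0.946, 0.433], [0.0, 0.0, 0.0, 1.0]]
```

View pics/w1.png

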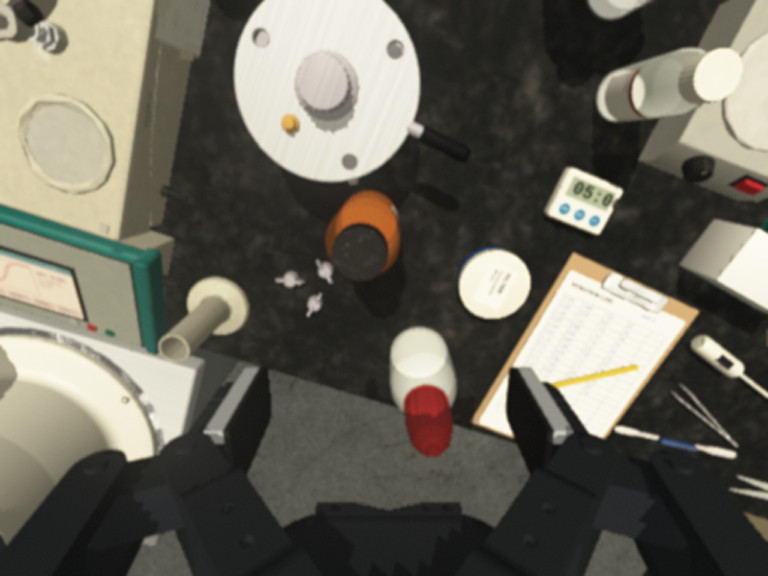

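```bash
python3 - <<'E'
from h import *
c=pickle.load(open('pics/w1.pkl','rb'))
def s(n,u,v,z):
    p=atz(c,u/1.5,v/1.5,z); print(n,np.round(p,4)); return p
s('amber cap',360,252,.147)
h=[s('h+',261,38,.088),s('ha',395,49,.088),s('hb',349,161,.088)]
(cx,cy),R=cv2.minEnclosingCircle(np.array([p[:2] for p in h],np.float32)); print('circ',cx,cy,R)
from scipy.optimize import least_squares
H=np.array(h)[:,:2]
best=None
for perm in ((170,50,-50),(170,-50,50)):
    f=lambda q:(q[:2]+.057*np.c_[np.cos(q[2]+np.radians(perm)),np.sin(q[2]+np.radians(perm))]-H).ravel()
    for a in (0,-1.5,3,1.5):
        o=least_squares(f,[.48,-.24,a]); print(perm,o.x,np.degrees(o.x[2]),o.cost) if o.cost<1e-4 else 0
s('boss',324,81,.112);s('handle mid?',440,141,.09);s('tip',466,153,.09)
s('timer',584,200,.016);s('timer corner',548,218,.016);s('box',495,283,.028);s('small foot',617,97,0);s('small cap',717,76,.126);s('squeeze',424,385,.07);s('free',520,180,0);s('free2',500,60,0);s('stuff top',615,5,0)
E
```

```text
amber cap [ 0.3906 -0.2944  0.147 ]
h+ [ 0.5035 -0.1772  0.088 ]
ha [ 0.5294 -0.2718  0.088 ]
hb [ 0.443 -0.264  0.088]
circ 0.48943763971328735 -0.23189617693424225 0.05657854303717613
(170, 50, -50) [ 0.48916782 -0.23167312 -1.65587601] -94.87470696412124 4.499885720540649e-07
(170, 50, -50) [ 0.48916782 -0.23167312 -1.65587616] -94.87471521000123 4.4998857175334324e-07
(170, 50, -50) [ 0.48916782 -0.23167312  4.62730897] 265.1252745399523 4.4998857165482537e-07
(170, 50, -50) [ 0.48916782 -0.23167312  4.62730898] 265.12527533209953 4.499885716515209e-07
boss [ 0.4898 -0.2328  0.112 ]
handle mid? [ 0.4811 -0.3265  0.09  ]
tip [ 0.4796 -0.3491  0.09  ]
timer [ 0.4806 -0.4897  0.016 ]
timer corner [ 0.4526 -0.4642  0.016 ]
box [ 0.3745 -0.438   0.028 ]
small foot [ 0.5782 -0.4808  0.    ]
small cap [ 0.5791 -0.4813  0.126 ]
squeeze [ 0.2611 -0.3998  0.07  ]
free [ 0.4774 -0.4267  0.    ]
free2 [ 0.5697 -0.3625  0.    ]
stuff top [ 0.6442 -0.4412  0.    ]
```

Amber bottle cap is at (0.391,−0.294); the cover centre (0.489,−0.232) has its handle at −95°; the free spot is about (0.53,−0.415). Grasping the bottle by its cap.

Request:
drive_tool(plan=[8.5,1,-2,3,0,8.5,1,-2,7,0,8.5,1,-2,11,0,8.5,1,-2,14,0,8.5,1,-2,16,0,8.5,1,-2,17.5,0,8.5,1,-2,18,0,5.5,1,-2,18,0,4.5,1,-2,18,0,3,1,-2,18,0,2,1,-2,18,0,2,1,-2,18,0], grip_force=40)

```text
time_s: 2.55
eef_pos: [0.3912, -0.2947, 0.1122]
tcp_rot: [0.001, 0.986, 0.17, 0.0]
wrist_force: [-0.6, 0.2, 7.4]
grip_width: 0.0379
grip_force: 39.3
```

Request:
drive_tool(plan=[2,0,0,0,0,2,0,0,0,0,2,0,0,-1,0,2,0,0,-2,0])

```text
time_s: 2.95
eef_pos: [0.3908, -0.2942, 0.1322]
tcp_rot: [-0.0, 0.986, 0.17, -0.0]
wrist_force: [0.4, -0.6, -2.4]
grip_width: 0.0379
grip_force: 40.6
```

```bash
python3 - <<'E'
from h import *
c=grab('side','s2'); w=grab('wrist','w2')
a=c['pixels'][140:270,170:340,::-1]
a=cv2.resize(a,(392,300),interpolation=cv2.INTER_CUBIC); b=cv2.resize(w['pixels'][:,:,::-1],(400,300))
cv2.imwrite('pics/c2.png',np.hstack([a,b]))
s=monitor.sense(); print(s['eef_pos'],s['wrist_force'],s['torque'],s['grip_width'],s['grip_force'])
E
```

```text
[ 0.39149672 -0.29488611  0.13300622] [-0.43302288 -0.1978399  -2.62565875] [0.00036292 0.00746133 0.07187386] 0.03790634276948034 40.799546241760254
```

View pics/c2.png

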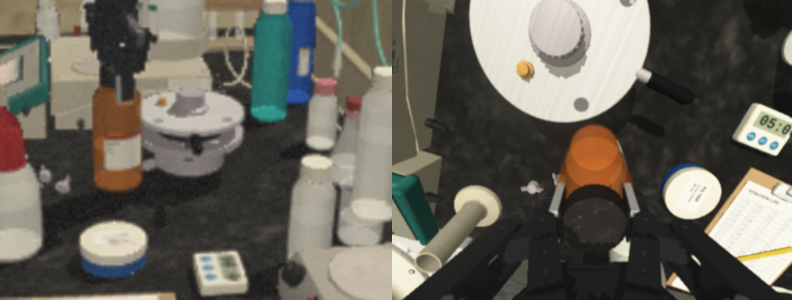

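The bottle is held upright by its cap; the handle, nozzle and timer are clear.

Request:
drive_tool(plan=[2,0,0,-1.5,0,2,0,0,-4.5,0,2,0,0,-7.5,0,2,0.5,1,-10,0,2,2,3.5,-11,0,2,3.5,6.2,-11,0,2,5,9,-11,0,2,6.7,11.8,-11,0,2,8.2,14.4,-11,0,2,8.9,15.6,-11,0,2,9.1,16,-10.5,0,2,9.1,16,-9,0], grip_force=50)

```text
time_s: 4.25
eef_pos: [0.5306, -0.4151, 0.2217]
tcp_rot: [0.001, 0.986, 0.17, 0.001]
wrist_force: [0.4, -0.3, -3.2]
grip_width: 0.0379
grip_force: 51.2
```

```bash
python3 - <<'E'
from h import *
w=grab('wrist','w3')
s=monitor.sense(); print(s['eef_pos'],s['wrist_force'],s['grip_width'])
E
```

```text
[ 0.52910755 -0.41378681  0.21830285] [-1.07152386  1.14547491 -6.51227623] 0.03810963442783455
```

View pics/w3.png

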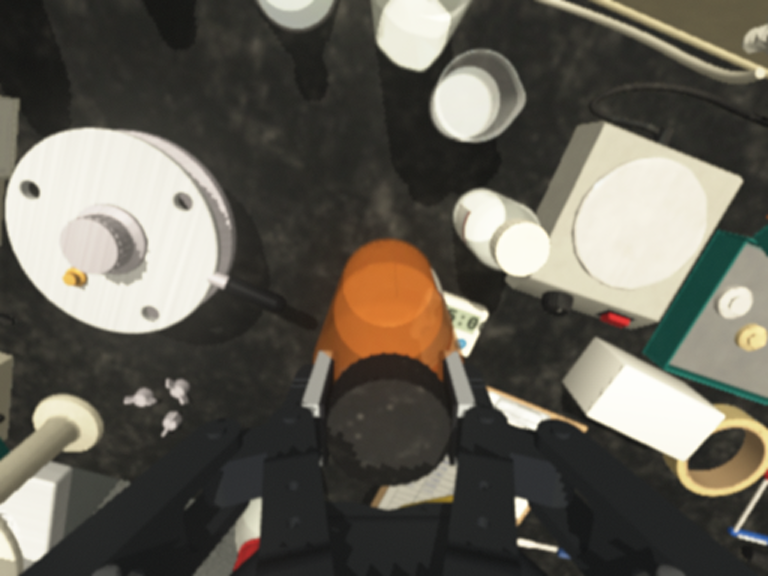

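The wrist view shows free worktop between the timer (460,320), small bottle (480,215) and handle tip (310,320), so I lower there.

Request:
drive_tool(plan=[2,0,0,2,0,2,0,0,4.5,0,2,0,0,7,0,2,0,0,9,0,2,0,0,10,0,2,0,0,10.5,0,2,0,0,10.9,0,2,0,0,11,0,2,0,0,11,0])

```text
time_s: 5.2
eef_pos: [0.5305, -0.4149, 0.1123]
tcp_rot: [0.001, 0.986, 0.17, 0.0]
wrist_force: [-0.3, 1.1, 0.5]
grip_width: 0.0375
grip_force: 51.3
```

Request:
drive_tool(plan=[4.2,0,0,0,0,4.6,0,0,0,0,5.2,0,0,0,0,5.5,0,0,0,0,5.5,0,0,0,0,5.5,0,0,-2,0,5.5,0,0,-5,0,5.5,0,0,-9,0,5.5,0,0,-12,0,5.5,0,0,-13,0,5.5,0,0,-13,0])

```text
time_s: 6.3
eef_pos: [0.5306, -0.4151, 0.2427]
tcp_rot: [0.001, 0.986, 0.17, 0.001]
wrist_force: [0.6, -0.6, -0.5]
grip_width: 0.0548
grip_force: 0.0
```

```bash
python3 - <<'E'
from h import *
w=grab('wrist','w4');c=grab('side','s4')
a=c['pixels'][150:280,180:380,::-1]
a=cv2.resize(a,(800,520),interpolation=cv2.INTER_CUBIC)
cv2.imwrite('pics/c4.png',a)
s=monitor.sense(); print(s['eef_pos'],s['wrist_force'],s['grip_width'],s['time_s'],s['joints'])
E
```

```text
[ 0.52970142 -0.41430597  0.24003428] [ 0.37437959 -0.43182829 -0.52509213] 0.054962010434478806 6.4 [-7.52506846e-01  5.56072561e-01  1.20408613e+00  3.99090852e-06
  1.38299457e+00  4.77483107e-01]
```

View pics/c4.png

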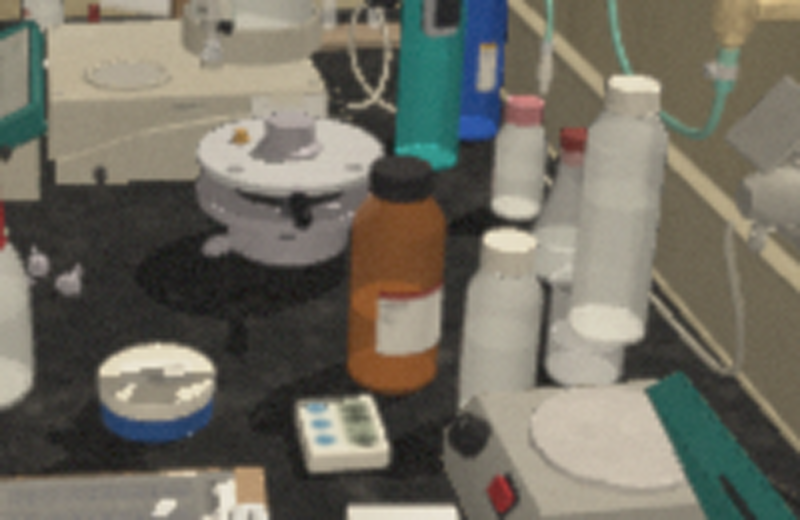

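The bottle stands upright clear of everything; the nozzle barb is visible at crop (205–225,245), i.e. native ≈(233,211). I work out the nozzle direction and the push waypoints.

```bash
python3 - <<'E'
from h import *
c=pickle.load(open('pics/s4.pkl','rb')); C=np.array([.489,-.232])
for yaw in range(-170,-125,5):
    a=np.radians(yaw); e=proj(c,[*(C+.078*np.array([np.cos(a),np.sin(a)])),.027]); b=proj(c,[*(C+.06*np.array([np.cos(a),np.sin(a)])),.027])
    print(yaw,'tip crop',np.round((e-[180,150])*4),'root',np.round((b-[180,150])*4))
s=monitor.sense(); p=s['eef_pos']
from scipy.spatial.transform import Rotation as Ro
q=s['tcp_rot']; R=Ro.from_quat([q[1],q[2],q[3],q[0]]).as_matrix(); print(np.round(R,3).tolist())
for th in (-95,-105,-115,-125,-135,-145,-155,-165):
    a=np.radians(th); n=np.array([-np.sin(a),np.cos(a)])
    for off in (.024,.0175) if th==-95 else (.0175,):
        w=np.array([*(C+.1*np.array([np.cos(a),np.sin(a)])+off*n),.066]); print(th,np.round(w,4),'tool shift cm',np.round(R.T@(w-p)*100,2))
E
```

```text
-170 tip crop [187. 230.] root [210. 227.]
-165 tip crop [190. 234.] root [212. 230.]
-160 tip crop [193. 238.] root [215. 233.]
-155 tip crop [198. 241.] root [218. 236.]
-150 tip crop [203. 245.] root [222. 238.]
-145 tip crop [209. 248.] root [227. 241.]
-140 tip crop [215. 251.] root [232. 243.]
-135 tip crop [222. 254.] root [237. 245.]
-130 tip crop [230. 256.] root [243. 247.]
[[0.942, 0.334, -0.001], [0.334, -0.942, 0.001], [-0.001, -0.001, -1.0]]
-95 [ 0.5042 -0.3337  0.066 ] tool shift cm [ 0.3  -8.42 17.41]
-95 [ 0.4977 -0.3331  0.066 ] tool shift cm [-0.29 -8.69 17.42]
-105 [ 0.48   -0.3331  0.066 ] tool shift cm [-1.96 -9.29 17.42]
-115 [ 0.4626 -0.33    0.066 ] tool shift cm [ -3.49 -10.16  17.42]
-125 [ 0.446 -0.324  0.066] tool shift cm [ -4.86 -11.29  17.42]
-135 [ 0.4307 -0.3151  0.066 ] tool shift cm [ -6.01 -12.64  17.43]
-145 [ 0.4171 -0.3037  0.066 ] tool shift cm [ -6.9  -14.16  17.43]
-155 [ 0.4058 -0.2901  0.066 ] tool shift cm [ -7.52 -15.82  17.43]
-165 [ 0.3969 -0.2748  0.066 ] tool shift cm [ -7.84 -17.56  17.43]
```

Request:
drive_tool(plan=[0,0.2,-2,0,0.1,0,0.5,-5,0,0.2,0,0.9,-7.5,1,0.3,0,0.9,-8.2,4,0.4,0,0.9,-8.2,7,0.43,0,0.9,-8.2,10,0.43,0,0.9,-8.2,13,0.43,0,0.9,-8.2,15.5,0.43,0,0.9,-8.2,17,0.43,0,0.9,-8.2,17.4,0.43,0,0.9,-8.2,17.4,0.43])

```text
time_s: 7.5
eef_pos: [0.5104, -0.3338, 0.0661]
tcp_rot: [-0.001, 0.999, -0.045, -0.001]
wrist_force: [0.2, -0.5, 0.1]
grip_width: 0.0001
grip_force: 0.0
```

```bash
python3 - <<'E'
from h import *
w=grab('wrist','w5')
C=np.array([.489,-.232])
s=monitor.sense(); p=s['eef_pos']
from scipy.spatial.transform import Rotation as Ro
q=s['tcp_rot']; R=Ro.from_quat([q[1],q[2],q[3],q[0]]).as_matrix(); print(p,np.round(R,3).tolist(),s['wrist_force'],s['joints'])
for th in range(-95,-158,-5):
    a=np.radians(th); n=np.array([-np.sin(a),np.cos(a)])
    w=np.array([*(C+.1*np.array([np.cos(a),np.sin(a)])+.0175*n),.066]); print(th,np.round(R.T@(w-p)*100,2))
E
```

```text
[ 0.51089959 -0.33418686  0.06697343] [[0.996, -0.089, -0.001], [-0.089, -0.996, 0.001], [-0.001, -0.001, -1.0]] [ 1.11400051 -0.80640118  0.1058193 ] [-6.77057288e-01  6.66550542e-01  1.54113404e+00  2.91339061e-05
  9.34917211e-01  9.82989659e-01]
-95 [-1.32  0.01  0.1 ]
-100 [-2.2   0.13  0.1 ]
-105 [-3.08  0.17  0.1 ]
-110 [-3.97  0.13  0.1 ]
-115 [-4.85  0.02  0.1 ]
-120 [-5.71 -0.17  0.1 ]
-125 [-6.56 -0.44  0.1 ]
-130 [-7.38 -0.78  0.1 ]
-135 [-8.16 -1.19  0.1 ]
-140 [-8.91 -1.66  0.11]
-145 [-9.61 -2.2   0.11]
-150 [-10.27  -2.8    0.11]
-155 [-10.86  -3.45   0.11]
```

View pics/w5.png

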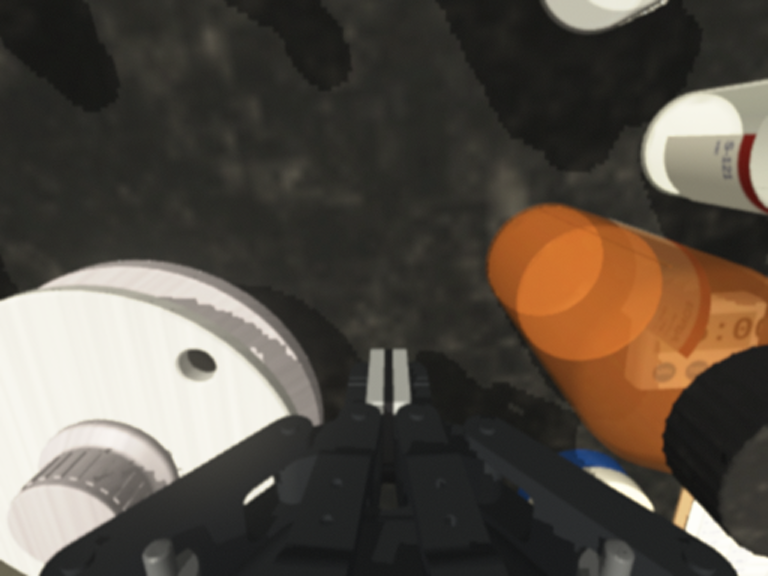

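Shut fingers are at (390,375), beside the handle and clear of the bottle. Pushing clockwise.

Request:
drive_tool(plan=[0,-0.7,0,0,0,0,-1.3,0,0,0,0,-1.8,0.1,0,0.05,0,-2.2,0.1,0,0.09,0,-2.6,0.15,0,0.13,0,-3.1,0.15,0,0.17,0,-3.5,0.15,0,0.22,0,-4,0.1,0,0.26,0,-4.4,0.1,0,0.3,0,-4.9,0,0,0.35,0,-5.3,-0.1,0,0.39,0,-5.7,-0.2,0,0.44])

```text
time_s: 8.75
eef_pos: [0.4544, -0.3277, 0.0681]
tcp_rot: [0.0, 0.965, -0.262, 0.001]
wrist_force: [1.6, -2.8, 0.0]
grip_width: 0.0001
grip_force: 1.1
```

```bash
python3 - <<'E'
from h import *
c=grab('side','s6'); w=grab('wrist','w6')
a=c['pixels'][160:240,210:310,::-1]
a=cv2.resize(a,(400,320),interpolation=cv2.INTER_CUBIC); b=cv2.resize(w['pixels'][:,:,::-1],(400,320))
cv2.imwrite('pics/c6.png',np.hstack([a,b]))
C=np.array([.489,-.232])
s=monitor.sense(); p=s['eef_pos']
from scipy.spatial.transform import Rotation as Ro
q=s['tcp_rot']; R=Ro.from_quat([q[1],q[2],q[3],q[0]]).as_matrix(); print(p,s['wrist_force'],s['joints'])
for th in range(-120,-158,-5):
    a=np.radians(th); n=np.array([-np.sin(a),np.cos(a)])
    w=np.array([*(C+.1*np.array([np.cos(a),np.sin(a)])+.0175*n),.066]); print(th,np.round(R.T@(w-p)*100,2))
E
```

```text
[ 0.45405782 -0.32742632  0.06797617] [-0.33263046 -0.66256013  0.12592643] [-7.31380387e-01  6.13652239e-01  1.67305176e+00 -9.46502357e-05
  8.53997651e-01  1.36998742e+00]
-120 [ 0.   -0.01  0.2 ]
-125 [-0.87  0.11  0.2 ]
-130 [-1.76  0.15  0.2 ]
-135 [-2.64  0.12  0.2 ]
-140 [-3.52  0.01  0.19]
-145 [-4.39 -0.18  0.19]
-150 [-5.23 -0.44  0.19]
-155 [-6.05 -0.77  0.19]
```

View pics/c6.png

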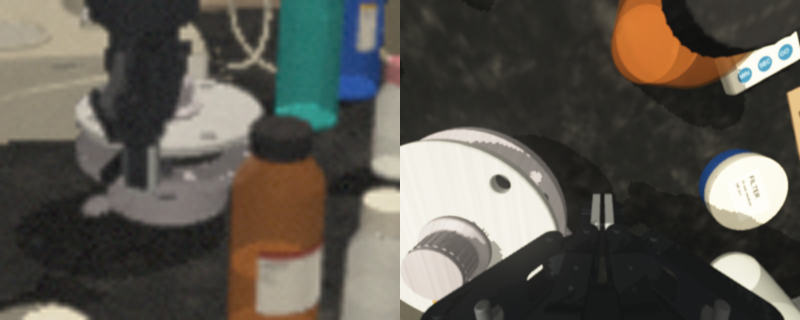

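The handle moved with the finger, with the bottle untouched. Continuing to about −142°.

Request:
drive_tool(plan=[0,-0.4,0.1,0,0.04,0,-0.9,0.1,0,0.09,0,-1.3,0.15,0,0.13,0,-1.8,0.15,0,0.17,0,-2.2,0.15,0,0.22,0,-2.6,0.1,0,0.26,0,-3,0.1,0,0.3,0,-3.3,0,0,0.33,0,-3.5,0,0,0.35,0,-3.7,0,0,0.37,0,-3.9,0,0,0.39])

```text
time_s: 9.95
eef_pos: [0.421, -0.3078, 0.0675]
tcp_rot: [0.0, 0.896, -0.444, 0.0]
wrist_force: [2.2, -1.4, 1.3]
grip_width: 0.0
grip_force: 1.2
```

```bash
cat > st.py <<'E'
from h import *
import sys
from scipy.spatial.transform import Rotation as Ro
c6=pickle.load(open('pics/w6.pkl','rb')); C=np.array([.489,-.232])
tag=sys.argv[1]
w=grab('wrist',tag); grab('side',tag+'s')
s=monitor.sense(); p=s['eef_pos']
q=s['tcp_rot']; R=Ro.from_quat([q[1],q[2],q[3],q[0]]).as_matrix(); print(p,s['wrist_force'],s['joints'],s['time_s'])
# dark hole (+50) on the plate: for each underside height, search darkest yaw along the hole circle
g=cv2.GaussianBlur(cv2.cvtColor(w['pixels'],cv2.COLOR_RGB2GRAY),(5,5),0)
for zt in (.088,.074,.068):
    v=[]
    for y in np.arange(-180,-90,1.):
        a=np.radians(y+50); u=proj(w,[*(C+.057*np.array([np.cos(a),np.sin(a)])),zt])
        v.append(g[int(u[1]),int(u[0])] if 0<=u[0]<512 and 0<=u[1]<384 else 255)
    print(zt,'yaw of +50 hole',-180+int(np.argmin(v)),v[::5])
for th in range(-135,-158,-3):
    a=np.radians(th); n=np.array([-np.sin(a),np.cos(a)])
    x=np.array([*(C+.1*np.array([np.cos(a),np.sin(a)])+.0175*n),.066]); print(th,np.round(R.T@(x-p)*100,2))
E
python3 st.py w7
```

```text
[ 0.42073154 -0.30753361  0.06737231] [ 1.02738167 -0.98965585  1.28007463] [-7.45827226e-01  5.78558738e-01  1.76931497e+00  3.42243526e-05
  7.93745729e-01  1.74470837e+00] 10.05
0.088 yaw of +50 hole -143 [np.uint8(230), np.uint8(230), np.uint8(229), np.uint8(227), np.uint8(231), np.uint8(228), np.uint8(220), np.uint8(62), np.uint8(83), np.uint8(224), np.uint8(231), np.uint8(227), np.uint8(228), np.uint8(229), np.uint8(228), np.uint8(230), np.uint8(229), np.uint8(232)]
0.074 yaw of +50 hole -145 [np.uint8(229), np.uint8(229), np.uint8(228), np.uint8(230), np.uint8(228), np.uint8(227), np.uint8(230), np.uint8(226), np.uint8(229), np.uint8(230), np.uint8(230), np.uint8(227), np.uint8(231), np.uint8(227), np.uint8(229), np.uint8(230), np.uint8(228), np.uint8(231)]
0.068 yaw of +50 hole -149 [np.uint8(228), np.uint8(228), np.uint8(226), np.uint8(224), np.uint8(210), np.uint8(208), np.uint8(200), np.uint8(201), np.uint8(190), np.uint8(194), np.uint8(216), np.uint8(225), np.uint8(225), np.uint8(229), np.uint8(227), np.uint8(231), np.uint8(230), np.uint8(228)]
-135 [ 1.2  -0.33  0.14]
-138 [ 0.69 -0.18  0.14]
-141 [ 0.17 -0.06  0.14]
-144 [-0.35  0.03  0.14]
-147 [-0.88  0.1   0.14]
-150 [-1.41  0.13  0.14]
-153 [-1.94  0.14  0.14]
-156 [-2.47  0.13  0.14]
```

Request:
drive_tool(plan=[0,-0.1,0,0,0.01,0,-0.2,0,0,0.02,0,-0.3,0,0,0.03,0,-0.4,0,0,0.04,0,-0.5,0,0,0.05,0,-0.6,0,0,0.06])

```text
time_s: 10.65
eef_pos: [0.4171, -0.3027, 0.0672]
tcp_rot: [-0.0, 0.882, -0.471, -0.0]
wrist_force: [0.4, -2.5, 0.8]
grip_width: 0.0
grip_force: 1.1
```

Request:
drive_tool(plan=[0,-0.1,0,0,0.01,0,-0.2,0,0,0.02,0,-0.3,0,0,0.03,0,-0.4,0,0,0.04,0,-0.4,0,0,0.04])

```text
time_s: 11.15
eef_pos: [0.4149, -0.2993, 0.0673]
tcp_rot: [-0.0, 0.873, -0.488, -0.0]
wrist_force: [0.7, -0.4, -0.1]
grip_width: -0.0001
grip_force: 0.0
```

```bash
python3 st.py w8
```

```text
[ 0.41503141 -0.29949484  0.06728151] [0.03552679 0.17422509 0.33339408] [-7.41822953e-01  5.70253426e-01  1.79236722e+00  4.19895227e-05
  7.79007180e-01  1.84802361e+00] 11.25
0.088 yaw of +50 hole -172 [np.uint8(232), np.uint8(230), np.uint8(227), np.uint8(228), np.uint8(232), np.uint8(228), np.uint8(229), np.uint8(230), np.uint8(228), np.uint8(231), np.uint8(229), np.uint8(231), np.uint8(229), np.uint8(232), np.uint8(229), np.uint8(230), np.uint8(233), np.uint8(232)]
0.074 yaw of +50 hole -154 [np.uint8(228), np.uint8(226), np.uint8(231), np.uint8(228), np.uint8(228), np.uint8(67), np.uint8(72), np.uint8(183), np.uint8(231), np.uint8(227), np.uint8(229), np.uint8(230), np.uint8(229), np.uint8(231), np.uint8(231), np.uint8(233), np.uint8(231), np.uint8(233)]
0.068 yaw of +50 hole -153 [np.uint8(229), np.uint8(228), np.uint8(226), np.uint8(231), np.uint8(225), np.uint8(71), np.uint8(67), np.uint8(175), np.uint8(227), np.uint8(231), np.uint8(228), np.uint8(233), np.uint8(231), np.uint8(229), np.uint8(231), np.uint8(232), np.uint8(233), np.uint8(231)]
-135 [ 2.15 -0.51  0.13]
-138 [ 1.65 -0.32  0.13]
-141 [ 1.15 -0.15  0.13]
-144 [ 0.64 -0.    0.13]
-147 [0.12 0.12 0.13]
-150 [-0.4   0.21  0.13]
-153 [-0.93  0.27  0.13]
-156 [-1.46  0.31  0.13]
```

Hole dark spot now fits plate top z≈0.074 rather than 0.088, and the force is zero: the cover has dropped. Back off, rise, go above the boss.

Request:
drive_tool(plan=[0,0.7,0,0,0,0,1.5,0,0,0,0,1.5,0,-2.5,0,0,1.5,0,-5.5,0,0,1.5,0,-8,0,0,0.5,-2.5,-8,0,0,-0.7,-6,-8,0,0,-1.6,-9,-8,0,0,-1.8,-9.9,-7,0,0,-1.8,-9.9,-5.5,0,0,-1.8,-9.9,-4.5,0,0,-1.8,-9.9,-4.2,0])

```text
time_s: 12.45
eef_pos: [0.4893, -0.2326, 0.108]
tcp_rot: [-0.0, 0.873, -0.488, -0.001]
wrist_force: [0.4, 0.9, 0.9]
grip_width: 0.0
grip_force: 0.0
```

Request:
drive_tool(plan=[0,0,0,0.2,0,0,0,0,0.4,0,0,0,0,0.6,0,0,0,0,0.8,0,0,0,0,0.9,0])

```text
time_s: 12.95
eef_pos: [0.4899, -0.2324, 0.1003]
tcp_rot: [-0.0, 0.873, -0.488, 0.0]
wrist_force: [0.1, -0.7, -0.3]
grip_width: 0.0003
grip_force: 0.0
```

```bash
python3 - <<'E'
from h import *
c=grab('side','s9'); w=grab('wrist','w9')
a=c['pixels'][150:240,200:310,::-1]
a=cv2.resize(a,(390,320),interpolation=cv2.INTER_CUBIC); b=cv2.resize(w['pixels'][:,:,::-1],(400,320))
cv2.imwrite('pics/c9.png',np.hstack([a,b]))
s=monitor.sense(); print(s['eef_pos'],s['wrist_force'],s['time_s'])
E
```

```text
[ 0.48986393 -0.23228978  0.10023989] [ 0.46774931 -0.50134282  0.06186026] 13.05
```

TCP is at z 0.100 on the boss axis with no contact: the cover is down on the studs. Press slowly.

Request:
drive_tool(plan=[0,0,0,0.1,0,0,0,0,0.2,0,0,0,0,0.25,0,0,0,0,0.3,0,0,0,0,0.35,0,0,0,0,0.4,0])

```text
time_s: 13.65
eef_pos: [0.4899, -0.2323, 0.0964]
tcp_rot: [-0.0, 0.873, -0.488, 0.0]
wrist_force: [-0.7, -0.2, 4.5]
grip_width: 0.0002
grip_force: 1.9
```

Request:
drive_tool(plan=[0,0,0,0.05,0,0,0,0,0.1,0,0,0,0,0.15,0,0,0,0,0.2,0,0,0,0,0.25,0,0,0,0,0.3,0])

```text
time_s: 14.25
eef_pos: [0.4899, -0.2323, 0.0932]
tcp_rot: [-0.0, 0.873, -0.488, 0.0]
wrist_force: [-0.2, -0.1, 3.9]
grip_width: 0.0001
grip_force: 1.9
```

Request:
drive_tool(plan=[0,0,0,0.03,0,0,0,0,0.06,0,0,0,0,0.09,0,0,0,0,0.12,0,0,0,0,0.12,0])

```text
time_s: 14.75
eef_pos: [0.49, -0.2323, 0.0922]
tcp_rot: [-0.0, 0.873, -0.488, 0.0]
wrist_force: [-0.9, 1.0, 6.8]
grip_width: -0.0002
grip_force: 3.2
```

Request:
drive_tool(plan=[0,0,0,0.04,0,0,0,0,0.08,0,0,0,0,0.12,0,0,0,0,0.12,0])

```text
time_s: 15.15
eef_pos: [0.49, -0.2323, 0.0919]
tcp_rot: [0.0, 0.873, -0.488, 0.0]
wrist_force: [-5.9, 4.3, 27.1]
grip_width: 0.0003
grip_force: 13.4
```

Hard stop at z 0.0919 (home = 0.092) with 27 N. Rise and look.

Request:
drive_tool(plan=[0,0,0,-0.1,0,0,0,0,-0.5,0,0,0,0,-2,0,0,0,0,-5,0,0,-2,0,-9,0,0,-5,0,-13,0,0,-8,0,-16,0,0,-8,0,-16,0])

```text
time_s: 15.95
eef_pos: [0.4476, -0.1625, 0.2545]
tcp_rot: [-0.0, 0.873, -0.487, 0.002]
wrist_force: [-0.4, -0.0, 0.4]
grip_width: 0.0001
grip_force: 0.0
```

```bash
python3 - <<'E'
from h import *
c=grab('side','s10'); w=grab('wrist','w10')
a=c['pixels'][150:270,200:360,::-1]
a=cv2.resize(a,(400,300),interpolation=cv2.INTER_CUBIC); b=cv2.resize(w['pixels'][:,:,::-1],(400,300))
cv2.imwrite('pics/c10.png',np.hstack([a,b]))
s=monitor.sense(); print(s['eef_pos'],s['wrist_force'],s['time_s'])
E
```

```text
[ 0.44816395 -0.16409626  0.2514212 ] [-0.53089216 -0.21988165 -0.07150734] 16.05
```

View pics/c10.png

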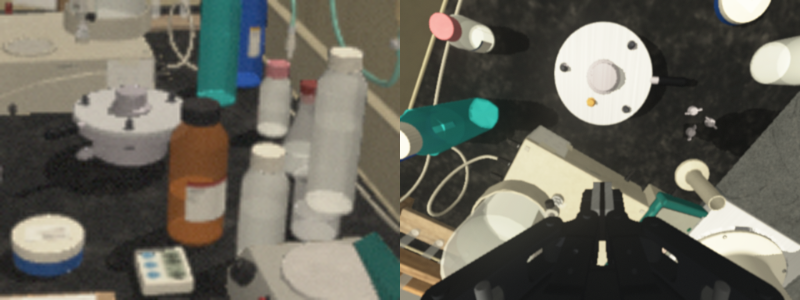

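The view shows the cover flat on the flange. Three dark studs come through its holes, at (565,68), (632,45) and (627,109), and the handle (675,80) lies above the nozzle. All bottles are standing, so I hand in.

```bash
python3 -c "
from bench import r
print(r.finish_job())"
```

```text
the job is handed in; nothing more can be done
None
```

I stood the amber bottle upright clear of the filter, turned the cover clockwise until it dropped over all three studs with its handle above the nozzle, and pressed it home on the flange; the job was handed in at about 16 s, and no verdict was returned.

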